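# Third hand at the mould clamp

### The arm

A 7-joint arm with a two-finger parallel gripper is mounted at the origin on the work surface; the furniture and walls round the work are solid. World frame = base frame: x ahead of the robot, y to its left, z up, the work surface at z = 0. Lengths are in m, angles in rad, forces in N, time in s.
With the tool pointing down it reaches from about 0.425 to 1.025 m from the base axis. Payload 9.4 kg.
Tool frame: the origin (TCP) lies midway between the tips of the shut fingers; the grasp point (between the pads) lies env.grasp_offset behind it (env.grasp_offset is the distance from the TCP to the grasp point, in m); z points along the fingers, y is the line along which they close (so a half turn about z gives the same grasp; the last joint's range is limited). The gripper opens to 85 mm and grips with 20 to 120 N. Pads are 22 mm wide; open, the fingers measure 114 mm over their backs; the gripper's body (76 mm by 85 mm) begins 54 mm behind the grasp point. The pads swing forward as they close: fully open they stand 13 mm farther back than shut.
Start: joints at [-1.361, 0.599, -0.003, 1.599, 0.002, 0.943, -0.08], TCP at [0.205, 0.695, 0.193] pointing down, gripper open.
Joint ranges: [-2.57, 2.57], [-0.35, 1.97], [-1.29, 1.29], [0.11, 2.56], [-1.05, 4.19], [0.11, 1.86], [-2.63, 2.63]. Speed limits (rad/s): [2.22, 2.22, 3.01, 3.01, 3.14, 3.14, 3.14].

### API

Orientations are given as a rotation vector (axis times angle).
In Python, from plant import env gives the robot as it stands.
- The arm moves only by the tool play_rows, never from a script. Its argument "series" is a list of rows, each a list of 6 numbers: the shift along the tool's x, y, z in cm, then the turn, a rotation vector about the tool's x, y, z in degrees. A call has 1 to 8 rows; each row shifts and turns the commanded pose from where the row before left it, along the tool's axes as they then stand; what a row does not reach is not made up. A row lasts 1/10 s, in which the tool goes at most 50 mm and 8.59 degrees, less where a joint would pass 70% of its speed; a pose out of reach is approached as far as the arm can. A call with a gripper value outside its range is refused whole. "fingers" is the gripper's target within -1 to 1 (shut at 1, half-way at 0, fully open at -1), set as the call begins (left out, the last holds). The fingers move at their own pace and stop on an object; "grip_force" is the grip in N (left out, the last holds). Time passes only in rows, so rows that do not move let the fingers close. It gives the time, the measured TCP pose, the force, the opening and the grip force at its end, in the units of the state.
- env.state(): the state, without advancing time (a new reading comes with each control period).
- env.capture(name): name is "scene" or "top"; returns the picture (420x560x3 uint8, red, green, blue); there is no depth.
- env.get_calibration(name): a dict with "camera_matrix" (3x3 intrinsics, pixels), "position" and "attitude" of the camera in the world. Camera axes: x right, y down, z forward; pixel columns grow to the right and rows downward; lengths in m; the calibration is good to about 2 mm. A picture is of the moment at which its call begins. get_calibration takes no time and is no camera call.
- env.hand_in(): hands the job in; it is judged then, once.
The state is a dict: "t": time; "joint_pos": joint angles; "joint_vel": joint speeds; "tau": joint torques, N m; "position": TCP position; "tool_rot": TCP orientation; "contact_force": force on the tool from outside, world axes, zero at the start; "torque": the same for the moment, N m; "gripper_width": opening from 0.0 (shut) to 1.0 (fully open); "finger_force": force on a finger pad.
Only numpy, scipy, OpenCV 4.12 (cv2) and the standard library are available. Lean on these libraries where they do the work, as an engineer would, in place of code of your own. Each camera call takes 0.05 s, during which the arm holds its last target. There are 200 camera calls.

### The job

Pick up the brown rubber mould that stands on its long edge, stand it the same way up in the blue-fenced clamp, in the middle and broadside to the fence, and let go of it. Then take the jaw by its black grip and slide it shut, so that its sprung pad pushes the mould square against the fence, and press steadily with about 10 newtons (green ring of the gauge pins out, red still hidden). Finish while still holding the jaw pressed like that, so I can tighten its lock screw; never press harder than 25 newtons, and leave the other things alone.

Things in the scene. Friction and masses are not known exactly. Their poses are not given: they have to be found in the camera images.
- mould_center (a point): centre of the loose brown rubber mould block, 77 mm long, 50 mm tall and 22 mm thick as it stands on its long edge; about 0.11 kg (0.08 to 0.15). Its x axis points up, y along its length, z across its 22 mm thickness. It starts on the table with its centre 25 mm up
- clamp: aluminium mould clamp fixed to the table; bed 120 mm (x) by 290 mm (y = -130 to +160 mm), top 12 mm above the table; side rails at x = +-64 mm stand 16 mm high. Origin on the table, z up, y level along the bed from jaw to fence. The mould goes at x = 0 with its length along x; stood at about y = 60 mm it leaves room for fingers, and the jaw then slides it to the fence
- fence: blue fixed fence of the clamp (origin is the clamp's origin, same axes): upright plate 90 mm wide, 46 mm tall above the bed, its pressing face at y = +130 mm in the clamp's frame, facing -y
- jaw_grip (a point): grip point of the sliding jaw, 92 mm above the table, on the black upright grip: 14 mm thick along the clamp's y, 40 mm wide along x, from 66 to 112 mm above the table, with a grey block 70 x 24 mm below it. Same axes as the clamp
- jaw (a joint): travel of the jaw along the clamp's +y, 0 (open) to 0.15 m; the grip point lies at y = -61 mm + travel in the clamp's frame, and the free pad face at y = -20 mm + travel. It slides with about 1.5 N of friction and does not lock: let go, the spring pushes it back
- pad (a joint): how far the pad is pushed back into the jaw against its springs, 0 to 0.022 m; 0.9 N per mm, so 10 N at 0.011 m. The rubber pad is 60 mm wide, 42 mm tall, from 3 mm above the bed. Two gauge pins come out behind the grey block by the same amount: white first, green shows from about 7.5 mm, red from 16.5 mm
- tape: bystander: white tape roll, 58 mm wide, 24 mm high, origin at its underside
- flux: bystander: white bottle 46 x 46 x 71 mm, origin at its underside
- cutters: bystander: blue-handled side cutters lying flat, 60 x 105 x 12 mm, origin at its underside
- spare_mould: bystander: second brown mould lying flat, 50 x 77 x 22 mm, origin at its underside
Not all that is in view belongs to the job. What is shaped like the part that bears mould_center but yellow is not meant.

How it is judged:
By the outcome, as a careful person would: the job done as asked, in the order asked, and still so for the second after the job is handed in, while the arm keeps its last pose, push and grip.
It also fails if it takes over 48 s, if anything falls off the work surface, if the arm or the gripper's body presses on something with over 40 N, if the wrist force passes 120 N, or if a joint passes its speed limit or range.

## Working session

There is one attempt and no reset: what is moved stays moved. The work goes in short steps, Python scripts to look and compute and a tool call to move; the robot and the scene stay as the last step left them, time stands still between calls to the robot, and variables do not carry over. Pictures are saved under pics/ and viewed, at most 10 in all, crops included, and the job is handed in when it is done.

Besides the shell and the picture viewer there is one more tool, called after "Request:" by a JSON object that holds its "op" and its "data". play_rows: Moves the arm, as the interface text tells. Its arguments: {"type":"object","properties":{"series":{"type":"array"},"fingers":{"type":"number"},"grip_force":{"type":"number"}},"required":["series"]}

```bash
mkdir -p pics
python3 - <<'E'
from plant import env
import cv2
for n in("scene","top"):
    cv2.imwrite(f"pics/{n}0.png",env.capture(n)[:,:,::-1])
    c=env.get_calibration(n);print(n,c)
s=env.state();print(s,env.grasp_offset)
E
```

```text
scene {'camera_matrix': array([[405.0333906 ,   0.        , 274.97313904],
       [  0.        , 405.0333906 , 212.425266  ],
       [  0.        ,   0.        ,   1.        ]]), 'position': array([-0.28018787, -0.51567761,  0.81521121]), 'attitude': array([-2.01366881,  1.09103682, -0.53578267])}
top {'camera_matrix': array([[480.14714981,   0.        , 274.22226384],
       [  0.        , 480.14714981, 204.69795365],
       [  0.        ,   0.        ,   1.        ]]), 'position': array([ 0.40227052, -0.0106975 ,  1.67373092]), 'attitude': array([-2.20747149,  2.16656914, -0.03989081])}
{'t': 0.1, 'joint_pos': array([-1.36069798,  0.60002841, -0.00256952,  1.60002758,  0.00180543,
        0.94290909, -0.07978265]), 'joint_vel': array([-0.00171804, -0.0021015 , -0.00034053, -0.00267212,  0.00072862,
        0.00220466,  0.00015584]), 'tau': array([ 5.36523876e-03, -7.77991462e+01,  1.56952690e+00, -2.58622509e+01,
        1.25466482e-02,  5.47505129e-03,  1.52471137e-05]), 'position': array([0.2049605 , 0.6949431 , 0.19262301]), 'tool_rot': array([-4.48791708e-01, -3.10929148e+00,  2.14865781e-03]), 'contact_force': array([-0.48248228,  0.15929697, -0.39380832]), 'torque': array([-0.01431371, -0.02701666, -0.01124429]), 'finger_force': 0.0, 'gripper_width': 0.9960218349846237} 0.0187
```

View pics/scene0.png

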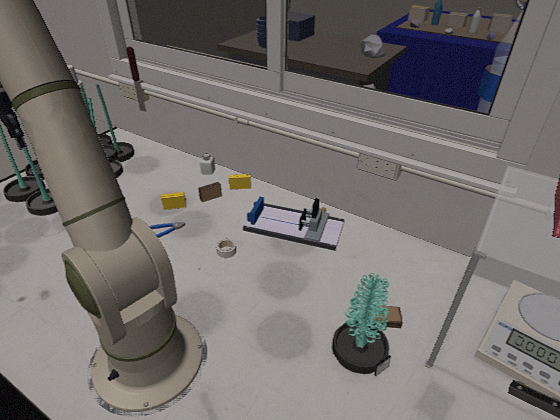

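View pics/top0.png

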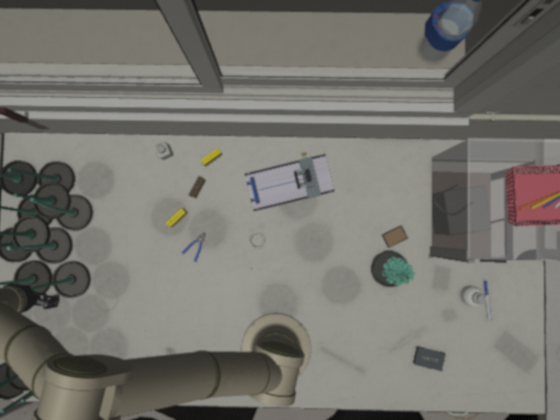

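Candidates: the brown upright block at top (197,187) / scene (210,191), yellow upright blocks at top (211,157) and (176,217), and a flat brown one at top (395,236). The first fits, being brown and standing on its long edge. The clamp is at top (290,182), with its fence on the left at (253,190) and the jaw at (305,178). I'll confirm this in one enlarged crop.

```bash
cat > h.py <<'E'
import numpy as np,cv2
from scipy.spatial.transform import Rotation as R
def cam(env,n):
    c=env.get_calibration(n);return c["camera_matrix"],c["position"],R.from_rotvec(c["attitude"]).as_matrix()
def proj(C,P):
    K,p,M=C;q=(np.atleast_2d(P)-p)@M@K.T;return q[:,:2]/q[:,2:]
def unproj(C,uv,z):
    K,p,M=C;d=np.c_[np.atleast_2d(uv),np.ones(len(np.atleast_2d(uv)))]@np.linalg.inv(K).T@M.T
    return p+d*((z-p[2])/d[:,2])[:,None]
E
python3 - <<'E'
from plant import env
from h import *
t=cv2.imread("pics/top0.png");s=cv2.imread("pics/scene0.png")
a=cv2.resize(t[130:220,185:340],None,fx=5,fy=5,interpolation=cv2.INTER_CUBIC)
cv2.imwrite("pics/c1.png",a)
b=cv2.resize(s[165:255,195:350],None,fx=5,fy=5,interpolation=cv2.INTER_CUBIC);cv2.imwrite("pics/c2.png",b)
T=cam(env,"top");S=cam(env,"scene")
# check handedness by arms TCP
print(proj(T,[.205,.695,.193]))
h=cv2.cvtColor(t,cv2.COLOR_BGR2HSV)
print(h[187,197],h[187,192],h[236,395],h[157,211])
for nm,lo,hi,box in(("brown",(0,60,20),(19,255,160),(185,170,212,202)),("blue",(100,120,30),(130,255,255),(240,165,265,210))):
    m=cv2.inRange(h,lo,hi);k=np.zeros_like(m);x0,y0,x1,y1=box;k[y0:y1,x0:x1]=m[y0:y1,x0:x1]
    p=cv2.findNonZero(k)
    r=cv2.minAreaRect(p);bp=cv2.boxPoints(r);print(nm,len(p),r,unproj(T,bp,.05).round(4),unproj(T,[r[0]],.05))
E
```

```text
[[ 51.49448129 289.64773698]]
[15 69 81] [ 18  29 114] [ 17  85 114] [ 28 188 168]
brown 108 ((196.50003051757812, 186.50001525878906), (5.81377649307251, 19.230182647705078), 26.56505012512207) [[0.519  0.3044 0.05  ]
 [0.5782 0.2767 0.05  ]
 [0.5696 0.2587 0.05  ]
 [0.5105 0.2864 0.05  ]] [[0.54430653 0.28154673 0.05      ]]
blue 36 ((254.3605194091797, 189.91415405273438), (22.791460037231445, 1.4823713302612305), 76.60750579833984) [[0.5732 0.0966 0.05  ]
 [0.5744 0.0917 0.05  ]
 [0.4993 0.0721 0.05  ]
 [0.498  0.077  0.05  ]] [[0.53616923 0.08433405 0.05      ]]
```

View pics/c1.png

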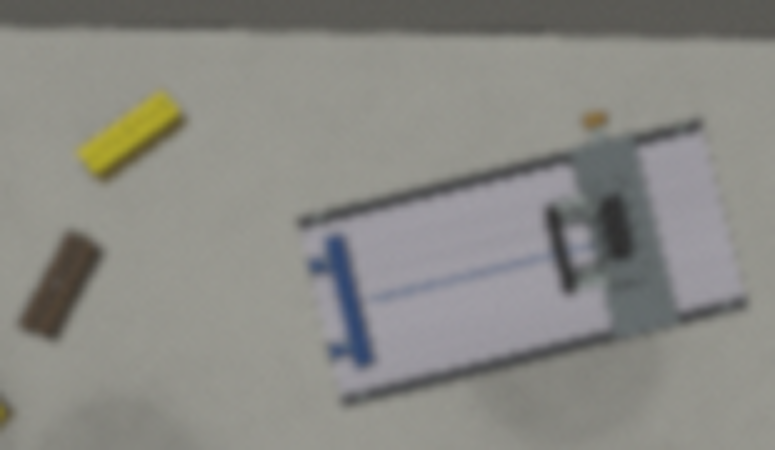

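View pics/c2.png

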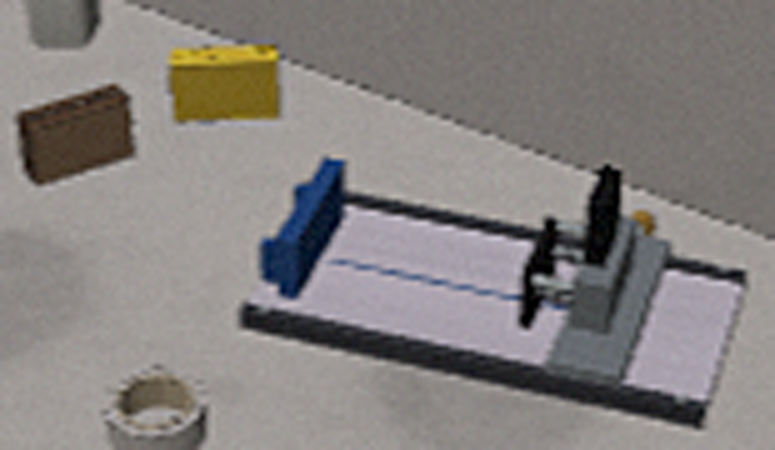

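The crops confirm it: the brown upright mould, with top-view crop corners (75,230), (103,248), (52,340), (20,325). The clamp's rail corners are at (302,220), (700,124), (745,302), (345,402), and the fence face runs (345,235)-(373,362). Next I'll fit the poses.

```bash
cat > fit.py <<'E'
from plant import env
from h import *
from scipy.optimize import least_squares
T=cam(env,"top");S=cam(env,"scene")
def pix(c,o):return (np.array(c,float)+.5)/5-.5+o
def place(q,P):
    x,y,a=q;c,s=np.cos(a),np.sin(a);P=np.array(P,float)
    return np.c_[x+c*P[:,0]-s*P[:,1],y+s*P[:,0]+c*P[:,1],P[:,2]]
to,so=np.array([185,130]),np.array([195,165])
# clamp: which side is +x? y axis toward fence = world +y-ish, so +x = world +x-ish (away from robot, up in top image)
A=[(.066,.160,.016),(.066,-.13,.016),(-.066,-.13,.016),(-.066,.16,.016),(.045,.13,.058),(-.045,.13,.058),(0,-.061,.112)]
a=pix([(302,220),(700,124),(745,302),(345,402),(345,235),(373,362),(614,226)],to)
B=[(-.066,.16,.016),(-.066,-.13,.016),(.066,-.13,.016)]
b=pix([(241,308),(704,406),(745,273)],so)
def f(q,both=True):
    r=(proj(T,place(q,A))-a).ravel()
    return np.r_[r,(proj(S,place(q,B))-b).ravel()] if both else r
for k in(True,False):
    r=least_squares(f,[.53,0,-.2],args=(k,));print("clamp",r.x,f(r.x).reshape(-1,2).round(1).tolist())
# mould silhouette fit (yaw of long axis from world y)
box=[(u*.011,v*.0385,w) for u in(-1,1) for v in(-1,1) for w in(0,.05)]
def mask(C,q):
    m=np.zeros((420*4,560*4),np.uint8);h=cv2.convexHull(((proj(C,place(q,box))+.5)*4).astype(np.float32)).round().astype(int)
    cv2.fillConvexPoly(m,h,255);return cv2.resize(m,(560,420),interpolation=cv2.INTER_AREA)/255.
obs=[]
for n,C,bx in(("top",T,(180,168,214,206)),("scene",S,(192,175,228,208))):
    im=cv2.imread(f"pics/{n}0.png").astype(float);x0,y0,x1,y1=bx;w=im[y0:y1,x0:x1]
    # saturation-like brown/dark measure vs background
    d=np.linalg.norm(w-np.median(w,axis=(0,1)),axis=2);d=np.clip(d/np.percentile(d,93 if n=="top" else 85),0,1);d[d<.25]=0
    obs.append((C,bx,d))
def g(q,which):
    e=0
    for C,(x0,y0,x1,y1),d in [obs[i] for i in which]:e+=((mask(C,q)[y0:y1,x0:x1]-d)**2).sum()
    return e
from scipy.optimize import minimize
for w in((0,1),(0,),(1,)):
    best=min((minimize(g,[.54,.28,y0],args=(w,),method="Nelder-Mead",options=dict(initial_simplex=[[.54,.28,y0],[.55,.28,y0],[.54,.29,y0],[.54,.28,y0+.3]])) for y0 in(-1.2,-.9,-.5)),key=lambda r:r.fun)
    print("mould",w,best.x,best.fun)
print(unproj(T,pix([(75,230),(103,248),(52,340),(20,325)],to),.05))
E
python3 fit.py
```

```text
clamp [ 0.57201963 -0.04759077  0.26191559] [[-1.2, 0.2], [0.3, -0.7], [0.7, 0.5], [-0.7, 0.7], [-0.6, -0.4], [0.1, 0.0], [4.6, -1.2], [-1.4, -0.6], [-0.9, -0.1], [-0.8, -0.7]]
clamp [ 0.57149834 -0.04592299  0.26022119] [[-1.6, 0.3], [-0.1, -0.5], [0.2, 0.7], [-1.2, 0.8], [-1.1, -0.3], [-0.4, 0.1], [4.1, -1.0], [-1.9, -0.7], [-1.6, -0.2], [-1.3, -0.7]]
mould (0, 1) [ 0.54577488  0.28361229 -2.0269921 ] 37.92683001685462
mould (0,) [0.5454491  0.28467337 1.07399519] 10.159043481671553
mould (1,) [ 0.54448584  0.2812588  -2.00897995] 22.090070505929006
[[0.58173069 0.27199169 0.05      ]
 [0.56975629 0.25254875 0.05      ]
 [0.50638222 0.28561106 0.05      ]
 [0.51620639 0.30770931 0.05      ]]
```

```bash
sed -i 's/^A=\[\(.*\),(0,-.061,.112)\]/A=[\1]/; s/,(614,226)\],to/],to/' fit.py
cat >> h.py <<'E'
def go(env,p,psi=None):
    "shift (cm) in tool axes, yaw about tool z (deg), to TCP p with tool y at world angle psi (mod pi), pointing straight down"
    s=env.state();M=R.from_rotvec(s["tool_rot"]);m=M.as_matrix()
    y0=np.arctan2(m[1,1],m[0,1])
    if psi is None:psi=y0
    d=(psi-y0+np.pi/2)%np.pi-np.pi/2;a=y0+d
    Y=np.array([np.cos(a),np.sin(a),0]);Z=np.array([0,0,-1.]);X=np.cross(Y,Z)
    rel=(M.inv()*R.from_matrix(np.c_[X,Y,Z])).as_rotvec(degrees=True)
    print("pos",s["position"].round(4),"yaw",np.degrees(y0).round(1),"shift cm",(m.T@(np.array(p)-s["position"])*100).round(2),"turn",rel.round(2),"q",s["joint_pos"].round(2),"F",s["contact_force"].round(1),"w",round(s["gripper_width"],3),"ff",s["finger_force"],"t",s["t"])
E
python3 fit.py | grep clamp
python3 - <<'E'
from plant import env
from h import *
go(env,[.5455,.2835,.15],np.radians(62.4)); print(R.from_rotvec(env.state()["tool_rot"]).as_matrix().round(3))
E
```

```text
clamp [ 0.57236866 -0.0493347   0.26117044] [[-0.6, 0.1], [0.8, -0.8], [1.2, 0.4], [-0.2, 0.6], [-0.1, -0.5], [0.6, -0.1], [-0.8, -0.5], [-0.3, 0.0], [-0.2, -0.5]]
clamp [ 0.5721459  -0.04839296  0.26020291] [[-0.9, 0.1], [0.6, -0.7], [0.9, 0.5], [-0.5, 0.6], [-0.4, -0.5], [0.3, -0.1], [-1.1, -0.6], [-0.7, -0.0], [-0.5, -0.5]]
pos [0.205  0.6949 0.1926] yaw 73.6 shift cm [-44.3  -29.83   4.31] turn [-8.000e-02  1.000e-02  1.117e+01] q [-1.36  0.6  -0.    1.6   0.    0.94 -0.08] F [-0.5  0.2 -0.4] w 0.996 ff 0.0 t 0.1
[[-0.959  0.283 -0.   ]
 [ 0.283  0.959 -0.001]
 [-0.    -0.001 -1.   ]]
```

Request:
{"op": "play_rows", "data": {"series": [[-2.8,-1.9,0,0,0,0],[-2.8,-1.9,0,0,0,0],[-2.8,-1.9,0,0,0,0],[-2.8,-1.9,0,0,0,0],[-2.8,-1.9,0,0,0,0],[-2.8,-1.9,0,0,0,0],[-2.8,-1.9,0,0,0,0],[-2.8,-1.9,0,0,0,0]], "fingers": -1}}

```text
t: 0.9
position: [0.3776, 0.4849, 0.1931]
tool_rot: [-0.449, -3.109, 0.001]
contact_force: [0.1, 0.5, -0.2]
gripper_width: 1.0
finger_force: 0.0
```

Request:
{"op": "play_rows", "data": {"series": [[-2.8,-1.9,0.5,0,0,0],[-2.8,-1.9,0.5,0,0,0],[-2.8,-1.9,0.5,0,0,0],[-2.8,-1.9,0.5,0,0,0],[-2.8,-1.9,0.5,0,0,0],[-2.8,-1.9,0.5,0,0,0],[-2.8,-1.9,0.5,0,0,5.6],[-2.3,-1.2,0.5,0,0,5.6]]}}

```text
t: 1.7
position: [0.5454, 0.2811, 0.153]
tool_rot: [0.759, 3.048, -0.001]
contact_force: [0.3, -0.1, 0.3]
gripper_width: 1.002
finger_force: 0.0
```

Request:
{"op": "play_rows", "data": {"series": [[0,0,0,0,0,0],[0,0,0,0,0,0]]}}

```text
t: 1.9
position: [0.544, 0.2831, 0.153]
tool_rot: [-0.75, -3.05, 0.001]
contact_force: [-0.1, 0.2, -0.1]
gripper_width: 1.002
finger_force: 0.0
```

Run:
```python
from plant import env
from h import *
t=env.capture("top");s=env.capture("scene")
a=cv2.resize(t[130:220,160:240],None,fx=5,fy=5,interpolation=cv2.INTER_CUBIC)
b=cv2.resize(s[120:210,160:240],None,fx=5,fy=5,interpolation=cv2.INTER_CUBIC)
cv2.imwrite("pics/c3.png",np.hstack([a,b])[:,:,::-1])
go(env,[.5455,.2835,.016],np.radians(62.4))
```

```text
pos [0.5433 0.2846 0.1533] yaw 62.5 shift cm [-0.25  0.   13.73] turn [ 0.01 -0.04  0.11] q [-0.61  0.51  0.05  1.9  -0.04  0.73  0.55] F [ 0.   0.2 -0.3] w 1.003 ff 0.0 t 2.0
```

View pics/c3.png

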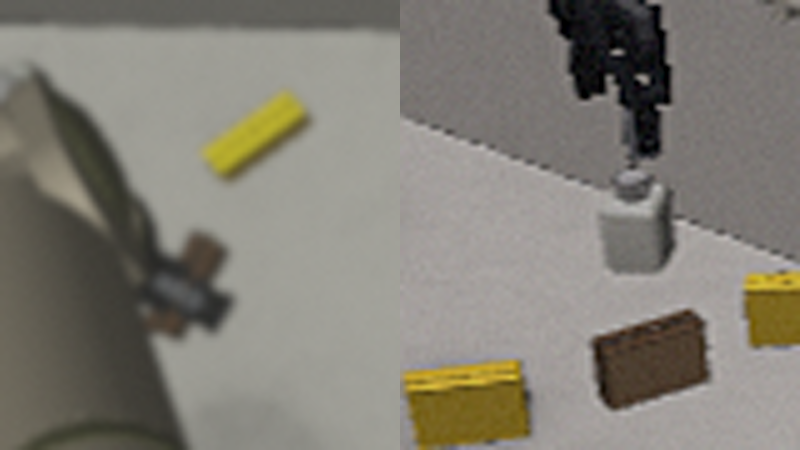

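The picture shows the open fingers straddling the mould around (185,290), centred on it. I'll descend and grip.

Request:
{"op": "play_rows", "data": {"series": [[-0.2,0,2,0,0,0],[0,0,2.5,0,0,0],[0,0,2.5,0,0,0],[0,0,2.5,0,0,0],[0,0,2.2,0,0,0],[0,0,1.5,0,0,0],[0,0,0.5,0,0,0],[0,0,0,0,0,0]]}}

```text
t: 2.8
position: [0.5455, 0.283, 0.0161]
tool_rot: [-0.749, -3.05, 0.0]
contact_force: [-0.4, 0.0, 0.7]
gripper_width: 0.998
finger_force: 0.0
```

Request:
{"op": "play_rows", "data": {"series": [[0,0,0,0,0,0],[0,0,0,0,0,0],[0,0,0,0,0,0],[0,0,0,0,0,0],[0,0,0,0,0,0],[0,0,0,0,0,0],[0,0,0,0,0,0],[0,0,0,0,0,0]], "fingers": 1, "grip_force": 25}}

```text
t: 3.6
position: [0.5459, 0.2825, 0.0164]
tool_rot: [0.75, 3.051, -0.0]
contact_force: [-0.4, 0.2, 0.8]
gripper_width: 0.001
finger_force: 0.0
```

The fingers shut on nothing, so I'll look.

Run:
```python
from plant import env
from h import *
t=env.capture("top");s=env.capture("scene")
a=cv2.resize(t[130:220,160:240],None,fx=5,fy=5,interpolation=cv2.INTER_CUBIC)
b=cv2.resize(s[150:240,160:240],None,fx=5,fy=5,interpolation=cv2.INTER_CUBIC)
cv2.imwrite("pics/c4.png",np.hstack([a,b])[:,:,::-1])
go(env,[.5455,.2835,.016],np.radians(62.4))
```

```text
pos [0.5459 0.2825 0.0164] yaw 62.4 shift cm [0.08 0.07 0.04] turn [-0.    0.   -0.03] q [-0.59  0.7   0.03  1.99 -0.05  0.45  0.56] F [ 0.2 -0.4 -0.2] w 0.004 ff 0.0 t 3.7
```

View pics/c4.png

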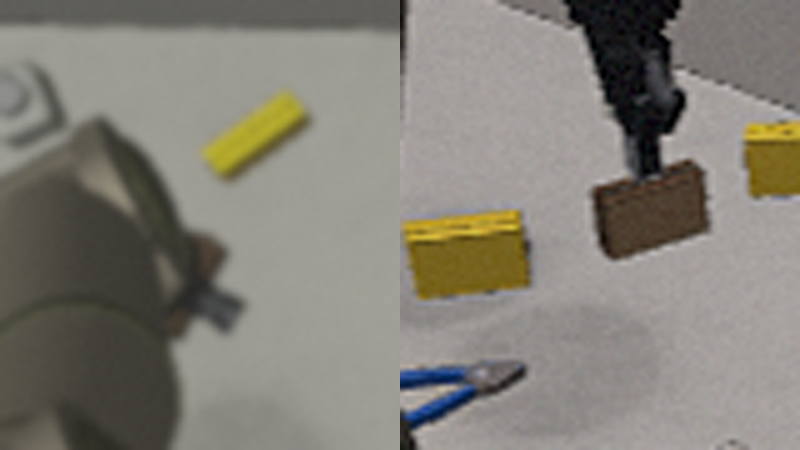

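The top view shows dark fingers at crop (220,308), beside the mould. The scene view shows them at (645,150), behind or above the mould. I'll check this against the projection.

Run:
```python
from plant import env
from h import *
for n,o in(("top",(160,130)),("scene",(160,150))):
    C=cam(env,n)
    for z in(.0164,.035,.06,.1):
        p=(proj(C,[.5459,.2825,z])[0]-o+.5)*5
        print(n,z,p.round(0)+( np.array([400,0]) if n=="scene" else 0))
    from fit import place
    print(((proj(C,place([.5455,.2835,1.089],[(u*.011,v*.0385,w) for u in(-1,1) for v in(-1,1) for w in(0,.05)]))-o+.5)*5).round(0).tolist())
im=env.capture("scene");cv2.imwrite("pics/s5.png",cv2.resize(im[90:230,120:270],None,fx=4,fy=4,interpolation=cv2.INTER_CUBIC)[:,:,::-1])
```

```text
top 0.0164 [192. 287.]
top 0.035 [188. 285.]
top 0.06 [181. 281.]
top 0.1 [170. 276.]
clamp [ 0.57236866 -0.0493347   0.26117044] [[-0.6, 0.1], [0.8, -0.8], [1.2, 0.4], [-0.2, 0.6], [-0.1, -0.5], [0.6, -0.1], [-0.8, -0.5], [-0.3, 0.0], [-0.2, -0.5]]
clamp [ 0.5721459  -0.04839296  0.26020291] [[-0.9, 0.1], [0.6, -0.7], [0.9, 0.5], [-0.5, 0.6], [-0.4, -0.5], [0.3, -0.1], [-1.1, -0.6], [-0.7, -0.0], [-0.5, -0.5]]
mould (0, 1) [ 0.54577488  0.28361229 -2.0269921 ] 37.92683001685462
mould (0,) [0.5454491  0.28467337 1.07399519] 10.159043481671553
mould (1,) [ 0.54448584  0.2812588  -2.00897995] 22.090070505929006
[[0.58173069 0.27199169 0.05      ]
 [0.56975629 0.25254875 0.05      ]
 [0.50638222 0.28561106 0.05      ]
 [0.51620639 0.30770931 0.05      ]]
[[235.0, 249.0], [224.0, 241.0], [182.0, 345.0], [169.0, 340.0], [208.0, 234.0], [196.0, 226.0], [155.0, 330.0], [141.0, 325.0]]
scene 0.0164 [652. 219.]
scene 0.035 [650. 196.]
scene 0.06 [646. 165.]
scene 0.1 [640. 114.]
[[311.0, 230.0], [305.0, 170.0], [206.0, 263.0], [198.0, 202.0], [299.0, 214.0], [293.0, 154.0], [194.0, 246.0], [186.0, 185.0]]
```

View pics/s5.png

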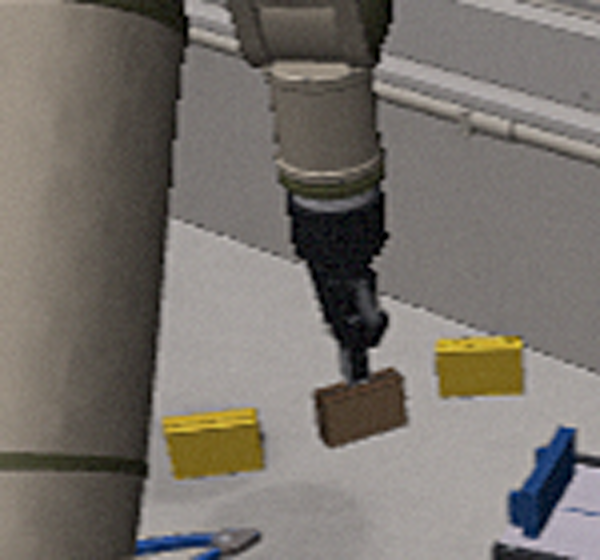

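```bash
sed -i '/^obs=/,$d' fit.py
python3 - <<'E'
from plant import env
from fit import *
ims=[]
box=[(u*.011,v*.0385,w) for u in(-1,1) for v in(-1,1) for w in(0,.05)]
st=env.state();m=R.from_rotvec(st["tool_rot"]).as_matrix()
for n,o in(("scene",(185,140)),("top",(172,152))):
    C=cam(env,n);im=env.capture(n)[:,:,::-1];o=np.array(o)
    for k in range(2):
        src=im if k else cv2.imread(f"pics/{n}0.png")
        c=cv2.resize(src[o[1]:o[1]+58,o[0]:o[0]+50],None,fx=8,fy=5*1.0*8/5,interpolation=cv2.INTER_NEAREST)[:,:400]
        c=cv2.convertScaleAbs(c,alpha=1.5)
        if k:
            P=[st["position"]+m@[0,0,-d] for d in(0,.0187,.0727)]+[st["position"]+m@[0,y,-.0187] for y in(-.04,.04)]
            for p,col in zip(proj(C,P),[(0,0,255),(0,255,0),(255,0,255),(255,255,0),(0,255,255)]):cv2.circle(c,tuple(((p-o+.5)*8).astype(int).tolist()),3,col,-1)
            for p in proj(C,place([.5455,.2835,1.089],box)):cv2.circle(c,tuple(((p-o+.5)*8).astype(int).tolist()),2,(0,140,255),-1)
        ims.append(c[:300*2])
v=np.vstack([np.hstack([ims[0],ims[1]])[:464],np.hstack([ims[2],ims[3]])[:464]])
cv2.imwrite("pics/m6.png",cv2.resize(np.hstack([ims[1],ims[3]]),(800,464)))
E
```

```text
clamp [ 0.57236866 -0.0493347   0.26117044] [[-0.6, 0.1], [0.8, -0.8], [1.2, 0.4], [-0.2, 0.6], [-0.1, -0.5], [0.6, -0.1], [-0.8, -0.5], [-0.3, 0.0], [-0.2, -0.5]]
clamp [ 0.5721459  -0.04839296  0.26020291] [[-0.9, 0.1], [0.6, -0.7], [0.9, 0.5], [-0.5, 0.6], [-0.4, -0.5], [0.3, -0.1], [-1.1, -0.6], [-0.7, -0.0], [-0.5, -0.5]]
```

View pics/m6.png

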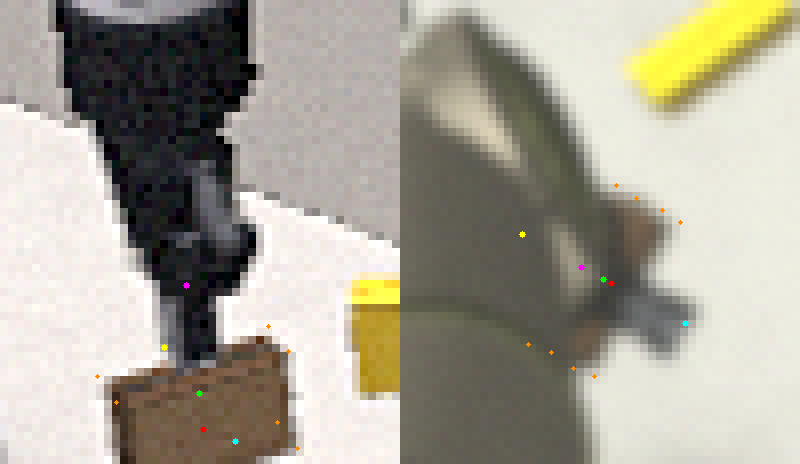

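The finger ends look to be on top of the mould rather than beside it, so the real tool may be higher than the reading. I'll lift clear and measure the shut fingertips against the reported TCP numerically.

Request:
{"op": "play_rows", "data": {"series": [[0,0,-2,0,0,0],[0,0,-3,0,0,0],[0,0,-3,0,0,0],[0,0,-2,0,0,0],[0,0,0,0,0,0],[0,0,0,0,0,0],[0,0,0,0,0,0]]}}

```text
t: 4.55
position: [0.5453, 0.2823, 0.1154]
tool_rot: [-0.75, -3.05, 0.002]
contact_force: [0.1, 0.5, 0.0]
gripper_width: -0.002
finger_force: 0.0
```

Run:
```python
from plant import env
from fit import *
st=env.state();m=R.from_rotvec(st["tool_rot"]).as_matrix();print(st["position"],st["gripper_width"],st["finger_force"])
for n in("scene","top"):
    C=cam(env,n);im=env.capture(n)[:,:,::-1];b=cv2.imread(f"pics/{n}0.png")
    cv2.imwrite(f"pics/{n}7.png",im)
    d=np.abs(im.astype(int)-b).max(2)>40
    for k in(0,.0187,.05,.1):print(n,k,proj(C,st["position"]+m@[0,0,-k]).round(1))
    u,v=proj(C,st["position"])[0].round().astype(int)
    print(n,v-30,u-14)
    for r in range(v-30,v+14):print("".join("#" if x else "." for x in d[r,u-22:u+26]))
```

```text
clamp [ 0.57236866 -0.0493347   0.26117044] [[-0.6, 0.1], [0.8, -0.8], [1.2, 0.4], [-0.2, 0.6], [-0.1, -0.5], [0.6, -0.1], [-0.8, -0.5], [-0.3, 0.0], [-0.2, -0.5]]
clamp [ 0.5721459  -0.04839296  0.26020291] [[-0.9, 0.1], [0.6, -0.7], [0.9, 0.5], [-0.5, 0.6], [-0.4, -0.5], [0.3, -0.1], [-1.1, -0.6], [-0.7, -0.0], [-0.5, -0.5]]
[0.54531558 0.28226056 0.11544126] -0.00199976178595274 0.0
scene 0 [[207.  168.5]]
scene 0.0187 [[206.4 163.5]]
scene 0.05 [[205.4 155. ]]
scene 0.1 [[203.7 140.9]]
scene 138 193
...........##############.......................
............################....................
............############.####...................
............#################...................
.............################...................
.............################...................
...............#############....................
...............#############....................
...............#############....................
...............############.....................
.................##########.....................
................##########......................
...
[... 3130 characters left out ...]
..............
########################........................
########################........................
#######################.........................
#######################........##...............
######################.........##...............
#####################.........##................
####################..........##................
###################..........##.................
###################.........###.................
###################.........##..................
##################..............................
###################.............................
####################............................
#####################...........................
```

Run:
```python
from h import *
a=cv2.imread("pics/scene7.png");b=cv2.imread("pics/scene0.png")
d=(a.astype(int)-b).sum(2)
print(d[150:190,198:216]//3)
t=cv2.imread("pics/top7.png").astype(int);t0=cv2.imread("pics/top0.png")
print(((t-t0).sum(2)//3)[176:200,180:208])
```

```text
[[   3    7    8  -25  -73  -70 -117 -107  -99 -108 -105  -12   23    4
     9    1    0    0]
 [  -2    1   16  -23  -41  -44  -95 -108 -104 -102  -81   -6    9    4
     5   -1    1    6]
 [   7    4    6  -21  -38  -52  -91  -91  -81  -89 -108  -23   11    3
     8    0    0    3]
 [   4    8    9  -10  -37  -41  -70  -65  -15  -66  -91  -15    6    2
     5    4    1    0]
 [   4    3   -1  -16  -39  -30  -93 -142 -133 -130 -112  -21   10   -2
    -3    4    6   -4]
 [   0    4   15  -30  -28  -36  -96 -130 -119 -120 -117  -67   17   -2
     5    5   -1    1]
 [  -3    4    3  -30  -13   -8  -79 -107  -87  -81  -46    0   16    9
     0    4   -3    1]
 [   0    5    5  -23  -63  -19  -23  -68  -54  -65  -83  -26    7    2
     2    1    1    0]
 [   6   -3    6  -21  -50  -33  -23  -81  -75  -64  -56  -15    4    0
     1    7    5   -1]
 [   6    6    6    9    7   -4  -20  -35  -14   25   21    8    2   -1
    11    4    0    1]
 [   4   -3    2    5    7  -26  -38    9   17    2    7    4   -3    5
     4   -1    2   -1]
 [   3    7    1   -3    8    5    3    7    2   -3    
[... 5481 characters left out ...]
4  -85  -86  -81  -68  -47  -25  -12   -4   -1
    -1   -3    1   -1    0   -6   -6   -2    5    8    7    5    8    7]
 [ -80  -81  -83  -83  -82  -84  -84  -84  -78  -67  -51  -29  -11   -3
    -1   -2    1    4    5    5    6    5    8    7    7    8    7    6]
 [ -79  -80  -81  -82  -83  -83  -83  -86  -87  -82  -74  -50  -23   -5
     2    2    3    5    6    7    6    8    8    7    7    7    7    9]
 [ -76  -77  -79  -81  -80  -82  -85  -87  -87  -87  -84  -63  -29   -5
     5    7    7    6    6    7    7    7    7    6    7    7    6    7]
 [ -76  -75  -79  -78  -81  -82  -84  -83  -87  -91  -88  -70  -36   -7
     5    7    6    6    7    9    7    9    7    7    6    8    7    8]]
```

The mould's pixels are unchanged, so it hasn't moved. The shut tips appear about 9 px (~36 mm) higher than the reported TCP, so the fingers closed just above the mould. I'll open, go deeper in guarded steps watching the force, then grip.

Request:
{"op": "play_rows", "data": {"series": [[0,0,1,0,0,0],[0,0,2,0,0,0],[0,0,2,0,0,0],[0,0,2,0,0,0],[0,0,1,0,0,0],[0,0,1,0,0,0],[0,0,0.5,0,0,0],[0,0,0,0,0,0]], "fingers": -1}}

```text
t: 5.45
position: [0.5458, 0.2824, 0.0209]
tool_rot: [-0.75, -3.05, 0.001]
contact_force: [0.0, -0.8, 0.7]
gripper_width: 0.997
finger_force: 0.0
```

Request:
{"op": "play_rows", "data": {"series": [[0,0,0.5,0,0,0],[0,0,0.5,0,0,0],[0,0,0.5,0,0,0],[0,0,0,0,0,0]]}}

```text
t: 5.85
position: [0.5456, 0.2824, 0.0058]
tool_rot: [-0.75, -3.05, 0.001]
contact_force: [-0.8, -0.6, -0.1]
gripper_width: 0.995
finger_force: 0.0
```

Request:
{"op": "play_rows", "data": {"series": [[0,0,0.5,0,0,0],[0,0,0.5,0,0,0],[0,0,0.5,0,0,0],[0,0,0,0,0,0]]}}

```text
t: 6.25
position: [0.5455, 0.2823, -0.0094]
tool_rot: [-0.75, -3.05, 0.001]
contact_force: [0.5, -0.2, 0.6]
gripper_width: 1.002
finger_force: 0.0
```

Run:
```python
from plant import env
from h import *
go(env,[.5455,.2835,-.024],np.radians(62.4))
a=env.capture("scene")[:,:,::-1];cv2.imwrite("pics/scene8.png",a);b=cv2.imread("pics/scene0.png")
d=np.abs((a.astype(int)-b).sum(2))>60
C=cam(env,"scene");st=env.state();m=R.from_rotvec(st["tool_rot"]).as_matrix();print(proj(C,[st["position"]+m@[0,y,-.013] for y in(-.042,0,.042)]))
for r in range(150,215):print(r,"".join("#" if x else "." for x in d[r,185:235]))
```

```text
pos [ 0.5455  0.2823 -0.0094] yaw 62.4 shift cm [0.05 0.11 1.46] turn [-0.06 -0.03 -0.03] q [-0.59  0.74  0.03  1.99 -0.05  0.41  0.56] F [ 0.5 -0.2  0.6] w 1.002 ff 0.0 t 6.25
[[215.04193416 202.62156482]
 [210.27699881 196.23732201]
 [205.70602127 190.11295129]]
150 .......##########################.................
151 ........########################..................
152 ........########################..................
153 ........#############.##########..................
154 ........#########################.................
155 .........#######################..................
156 ........########################..................
157 .........########################.................
158 ........#########################.................
159 .........######################...................
160 ..........####################....................
161 ...........##################.....................
162 ...........##################.....................
163 ...........#################......................
164 ...........##################.....................
165 ......
[... 2039 characters left out ...]
........................................
203 ..................................................
204 ..................................................
205 ..................................................
206 ..................................................
207 ..................................................
208 ..................................................
209 ..................................................
210 ..................................................
211 ..................................................
212 ..................................................
213 ..................................................
214 ..................................................
```

The reported z is already -9 mm with no contact, so the z reading is biased. I'll continue down in guarded steps.

Request:
{"op": "play_rows", "data": {"series": [[0,0,0.5,0,0,0],[0,0,0.5,0,0,0],[0,0,0,0,0,0]]}}

```text
t: 6.6
position: [0.5455, 0.2824, -0.0193]
tool_rot: [-0.75, -3.05, 0.001]
contact_force: [-0.6, 0.2, 0.0]
gripper_width: 1.002
finger_force: 0.0
```

Request:
{"op": "play_rows", "data": {"series": [[0,0,0,0,0,0],[0,0,0,0,0,0],[0,0,0,0,0,0],[0,0,0,0,0,0],[0,0,0,0,0,0],[0,0,0,0,0,0],[0,0,0,0,0,0],[0,0,0,0,0,0]], "fingers": 1, "grip_force": 25}}

```text
t: 7.4
position: [0.5461, 0.2826, -0.0184]
tool_rot: [0.75, 3.05, 0.0]
contact_force: [-1.5, 0.7, 4.7]
gripper_width: 0.254
finger_force: 28.5
```

Gripped at 21.6 mm opening with 28 N. I'll lift.

Request:
{"op": "play_rows", "data": {"series": [[0,0,-0.5,0,0,0],[0,0,-1.5,0,0,0],[0,0,-2,0,0,0],[0,0,-2,0,0,0],[0,0,-2,0,0,0],[0,0,-1,0,0,0],[0,0,0,0,0,0],[0,0,0,0,0,0]], "grip_force": 30}}

```text
t: 8.2
position: [0.5457, 0.2825, 0.0713]
tool_rot: [0.75, 3.051, 0.0]
contact_force: [0.7, 0.4, -0.7]
gripper_width: 0.252
finger_force: 29.5
```

Run:
```python
from plant import env
from h import *
# target: clamp frame (0,.06), yaw 15
c=np.array([.5723,-.0489]);a=.2608
p=c+.06*np.array([-np.sin(a),np.cos(a)]);print(p)
go(env,[*p,.07],a+np.pi/2)
for n in("scene","top"):cv2.imwrite(f"pics/{n}9.png",env.capture(n)[:,:,::-1])
a=cv2.imread("pics/scene9.png");h=cv2.cvtColor(a,cv2.COLOR_BGR2HSV)
m=((h[...,1]>60)&(h[...,0]<20)&(h[...,2]<150))
for r in range(135,205):print(r,"".join("#" if x else "." for x in m[r,180:240]))
C=cam(env,"scene");s=env.state();M=R.from_rotvec(s["tool_rot"]).as_matrix()
print(proj(C,[s["position"]+M@np.array([x,y,z]) for x in(-.0385,.0385) for y in(-.011,.011) for z in(-.034,.016)]).round(1).tolist())
```

```text
[0.55682879 0.00907104]
pos [0.5457 0.2825 0.0713] yaw 62.4 shift cm [-13.66 -23.71   0.13] turn [  0.     0.   -42.57] q [-0.6   0.62  0.04  1.96 -0.04  0.56  0.56] F [ 0.7  0.4 -0.7] w 0.252 ff 29.466799199581146 t 8.2
135 .............................#..............................
136 .....................#......................................
137 ............................................................
138 ...............................#............................
139 ............................................................
140 ............................................................
141 ............................................................
142 ............................................................
143 ............................................................
144 ............................................................
145 ............................................................
146 ............................................................
147 ............................................................
148 ..............................
[... 3099 characters left out ...]
...................................................
197 ............................................................
198 ............................................................
199 ............................................................
200 .....#......................................................
201 ............................................................
202 ............................................................
203 ............................................................
204 ............................................................
[[219.5, 169.8], [220.7, 182.5], [216.9, 166.7], [218.2, 179.4], [197.4, 176.0], [199.1, 188.8], [195.0, 172.8], [196.7, 185.5]]
```

The brown pixels span columns 196-218 with the finger centred at about 208, so the mould is held in the middle and level. Its bottom is about 8 mm below the tips. I'll carry it over the clamp and turn.

Request:
{"op": "play_rows", "data": {"series": [[-1.0,-2.0,0,0,0,0],[-2,-3.5,0,0,0,0],[-2,-3.5,0,0,0,0],[-2,-3.5,0,0,0,0],[-2,-3.5,0,0,0,0],[-2,-3.5,0,0,0,0],[-1.7,-2.7,0,0,0,0],[-1,-1.5,0,0,0,0]]}}

```text
t: 9.1
position: [0.5567, 0.0054, 0.0705]
tool_rot: [-0.755, -3.048, 0.003]
contact_force: [0.1, 0.4, -1.2]
gripper_width: 0.252
finger_force: 29.6
```

Request:
{"op": "play_rows", "data": {"series": [[0,0,0,0,0,-4.6],[0,0,0,0,0,-7],[0,0,0,0,0,-7],[0,0,0,0,0,-7],[0,0,0,0,0,-7],[0,0,0,0,0,-6],[0,0,0,0,0,-4],[0,0,0,0,0,0]]}}

```text
t: 9.9
position: [0.5568, 0.0088, 0.0705]
tool_rot: [0.41, -3.113, -0.001]
contact_force: [0.4, -0.0, -1.4]
gripper_width: 0.253
finger_force: 29.5
```

```bash
cat > look.py <<'E'
import sys
from plant import env
from fit import *
tag,bot=sys.argv[1],float(sys.argv[2])
c=np.array([.5723,-.0489]);a=.2608;y=np.array([-np.sin(a),np.cos(a)])
go(env,[*(c+.06*y),bot-.0184],a+np.pi/2)
s=env.state();M=R.from_rotvec(s["tool_rot"]).as_matrix();P=[]
b=s["position"]+[0,0,.0184]
box=[b+M@np.array([u,v,0])+[0,0,z] for z in(0,.05) for u,v in((-.0385,-.011),(.0385,-.011),(.0385,.011),(-.0385,.011))]
out=[]
for n,o in(("scene",(235,150)),("top",(235,145))):
    im=env.capture(n)[:,:,::-1];cv2.imwrite(f"pics/{n}{tag}.png",im);C=cam(env,n);o=np.array(o)
    k=cv2.convertScaleAbs(cv2.resize(im[o[1]:o[1]+100,o[0]:o[0]+115],None,fx=3.47*2,fy=3.47*2,interpolation=cv2.INTER_CUBIC),alpha=1.4)[:600,:]
    f=6.94
    for p in proj(C,box):cv2.circle(k,tuple(((p-o+.5)*f).astype(int).tolist()),2,(0,0,255),-1)
    T0=[c[0],c[1],a]
    for p in proj(C,place(T0,[(-.0385,.13,.012),(.0385,.13,.012),(0,.06,.012),(-.0385,.049,.012),(.0385,.049,.012),(.045,.13,.058),(-.045,.13,.058)])):cv2.circle(k,tuple(((p-o+.5)*f).astype(int).tolist()),2,(0,255,0),-1)
    out.append(k)
cv2.imwrite(f"pics/look{tag}.png",cv2.resize(np.hstack(out),(800,348)))
E
python3 look.py 10 .03
```

```text
clamp [ 0.57236866 -0.0493347   0.26117044] [[-0.6, 0.1], [0.8, -0.8], [1.2, 0.4], [-0.2, 0.6], [-0.1, -0.5], [0.6, -0.1], [-0.8, -0.5], [-0.3, 0.0], [-0.2, -0.5]]
clamp [ 0.5721459  -0.04839296  0.26020291] [[-0.9, 0.1], [0.6, -0.7], [0.9, 0.5], [-0.5, 0.6], [-0.4, -0.5], [0.3, -0.1], [-1.1, -0.6], [-0.7, -0.0], [-0.5, -0.5]]
pos [0.5568 0.0088 0.0705] yaw 105.0 shift cm [-0.02  0.02  5.89] turn [ 0.04 -0.09  0.06] q [ 0.04  0.58 -0.22  2.08  0.25  0.51  1.46] F [ 0.4 -0.  -1.4] w 0.253 ff 29.534455239772797 t 9.9
```

View pics/look10.png

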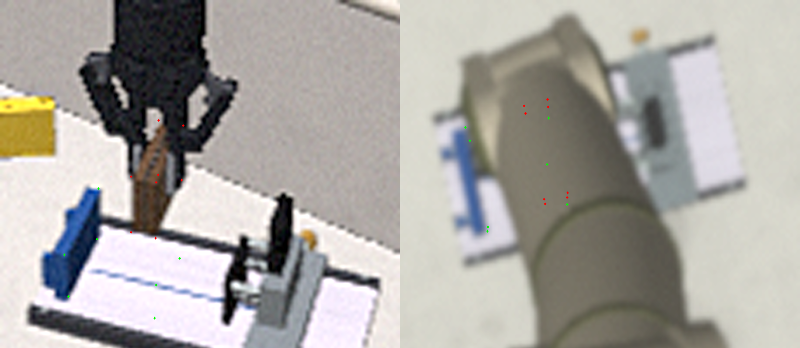

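The red predicted box and the seen mould agree to about 1 px, at crop (133,226)-(155,234), parallel to the fence and mid-bed. Lowering with a guarded touch.

Request:
{"op": "play_rows", "data": {"series": [[0,0,1,0,0,0],[0,0,1.5,0,0,0],[0,0,1.5,0,0,0],[0,0,1.5,0,0,0],[0,0,1,0,0,0],[0,0,0.5,0,0,0],[0,0,0,0,0,0]]}}

```text
t: 10.7
position: [0.557, 0.0092, 0.0006]
tool_rot: [0.409, -3.114, 0.0]
contact_force: [0.4, 0.4, -1.4]
gripper_width: 0.253
finger_force: 29.6
```

Request:
{"op": "play_rows", "data": {"series": [[0,0,0.2,0,0,0],[0,0,0.2,0,0,0],[0,0,0,0,0,0]]}}

```text
t: 11.0
position: [0.5576, 0.009, -0.0024]
tool_rot: [-0.409, 3.114, -0.0]
contact_force: [0.7, -0.1, -1.6]
gripper_width: 0.252
finger_force: 29.6
```

Request:
{"op": "play_rows", "data": {"series": [[0,0,0.15,0,0,0],[0,0,0.15,0,0,0],[0,0,0,0,0,0]]}}

```text
t: 11.3
position: [0.5573, 0.009, -0.0057]
tool_rot: [0.409, -3.115, -0.0]
contact_force: [-0.5, 0.2, -1.6]
gripper_width: 0.249
finger_force: 29.6
```

Request:
{"op": "play_rows", "data": {"series": [[0,0,0.1,0,0,0],[0,0,0,0,0,0]]}}

```text
t: 11.5
position: [0.5575, 0.009, -0.0064]
tool_rot: [-0.409, 3.115, -0.0]
contact_force: [-0.3, 0.3, 2.0]
gripper_width: 0.249
finger_force: 29.9
```

Request:
{"op": "play_rows", "data": {"series": [[0,0,0.1,0,0,0],[0,0,0,0,0,0]]}}

```text
t: 11.7
position: [0.5575, 0.009, -0.0065]
tool_rot: [-0.409, 3.114, -0.001]
contact_force: [-4.0, 0.7, 15.8]
gripper_width: 0.254
finger_force: 31.8
```

Contact came at exactly the expected height. I'll back off 1 mm, release part-way and rise.

Request:
{"op": "play_rows", "data": {"series": [[0,0,-0.1,0,0,0],[0,0,0,0,0,0]]}}

```text
t: 11.9
position: [0.5576, 0.009, -0.0064]
tool_rot: [-0.409, 3.114, -0.0]
contact_force: [-1.3, 0.4, 6.3]
gripper_width: 0.251
finger_force: 30.7
```

Request:
{"op": "play_rows", "data": {"series": [[0,0,0,0,0,0],[0,0,0,0,0,0],[0,0,0,0,0,0],[0,0,0,0,0,0],[0,0,0,0,0,0]], "fingers": -0.2}}

```text
t: 12.4
position: [0.5574, 0.009, -0.0067]
tool_rot: [0.409, -3.115, 0.0]
contact_force: [0.2, -1.1, -0.6]
gripper_width: 0.6
finger_force: 0.0
```

Request:
{"op": "play_rows", "data": {"series": [[0,0,-1,0,0,0],[0,0,-2,0,0,0],[0,0,-3,0,0,0],[0,0,-3,0,0,0],[0,0,-3,0,0,0],[0,0,-2,0,0,0],[0,0,0,0,0,0],[0,0,0,0,0,0]]}}

```text
t: 13.2
position: [0.5574, 0.0089, 0.1341]
tool_rot: [-0.409, 3.114, -0.0]
contact_force: [0.6, -0.0, -0.2]
gripper_width: 0.598
finger_force: 0.0
```

Released. I'll check numerically that the mould stands where predicted and find the jaw grip.

```bash
python3 - <<'E' | grep -v "^clamp"
from plant import env
from fit import *
c=np.array([.5723,-.0489]);a=.2608;T0=[*c,a]
im=env.capture("scene")[:,:,::-1];cv2.imwrite("pics/scene11.png",im);cv2.imwrite("pics/top11.png",env.capture("top")[:,:,::-1])
h=cv2.cvtColor(im,cv2.COLOR_BGR2HSV);m=((h[...,1]>60)&(h[...,0]<20)&(h[...,2]<150))
k=np.zeros(m.shape,np.uint8);box=[(u*.0385,.06+v*.011,z) for u in(-1,1) for v in(-1,1) for z in(.012,.062)]
cv2.fillConvexPoly(k,cv2.convexHull(proj(S,place(T0,box)).round().astype(int)),1)
for r in range(175,242):print(r,"".join(".o#X"[2*int(x)+int(y)] for x,y in zip(m[r,255:320],k[r,255:320])))
# grip travel estimate
g=unproj(T,pix([(614,228)],to),.112)[0][:2]-c
print("grip in clamp",g@[np.cos(a),np.sin(a)],g@[-np.sin(a),np.cos(a)])
for ty in(0,.01,.015,.02):print(ty,[((proj(S,place(T0,[(x,-.061+ty+d,.112)]))[0]-so+.5)*5).round(0).tolist() for x in(-.02,.02) for d in(-.007,.007)])
d=(im[155:215,300:345].max(2)<70)
for r,row in enumerate(d):print(155+r,"".join("#" if x else "." for x in row))
E
```

```text
175 .................................................................
176 .................................................................
177 .................................................................
178 .................................................................
179 .................................................................
180 .................................................................
181 .................................................................
182 .................................................................
183 .................................................................
184 .................................................................
185 .................................................................
186 .................................................................
187 .................................................................
188 .................................................................
189 .................................................................
190 ..............................................
[... 6225 characters left out ...]

201 ...............####..........................
202 ..............#####..........................
203 ..............#####..........................
204 .............######..........................
205 .............######..........................
206 .............######..........................
207 .............######..........................
208 .............######..........................
209 ....##.......######..........................
210 ....##......#######..........................
211 #######.....#######..........................
212 #######.....######...#.......................
213 ..################...#.......................
214 ..####....#######....#.......................
```

The mould stands exactly in the predicted outline. The jaw grip lies at clamp y ≈ -45 mm, i.e. travel ≈ 16 mm. Moving to it.

Run:
```python
from plant import env
from h import *
c=np.array([.5723,-.0489]);a=.2608;y=np.array([-np.sin(a),np.cos(a)])
go(env,[*(c-.045*y),.040],a+np.pi/2)
```

```text
pos [0.5567 0.0089 0.1328] yaw 105.0 shift cm [ -0.02 -10.49   9.28] turn [ 0.01 -0.07  0.03] q [ 0.07  0.49 -0.27  2.03  0.21  0.65  1.5 ] F [ 0.7 -0.8 -0.1] w 0.601 ff 0.0 t 13.3
```

Request:
{"op": "play_rows", "data": {"series": [[0,-1.5,0,0,0,0],[0,-2.5,0,0,0,0],[0,-2.5,0,0,0,0],[0,-2.5,0,0,0,0],[0,-1.5,0,0,0,0],[0,0,0,0,0,0],[0,0,0,0,0,0]]}}

```text
t: 14.0
position: [0.5841, -0.0921, 0.1329]
tool_rot: [0.409, -3.114, -0.001]
contact_force: [-0.6, 0.5, -0.3]
gripper_width: 0.6
finger_force: 0.0
```

Request:
{"op": "play_rows", "data": {"series": [[0,0,1,0,0,0],[0,0,2,0,0,0],[0,0,2,0,0,0],[0,0,2,0,0,0],[0,0,1.3,0,0,0],[0,0,1,0,0,0],[0,0,0,0,0,0]]}}

```text
t: 14.7
position: [0.5838, -0.0917, 0.0391]
tool_rot: [0.411, -3.113, -0.001]
contact_force: [-0.1, 0.3, -0.3]
gripper_width: 0.602
finger_force: 0.0
```

Request:
{"op": "play_rows", "data": {"series": [[0,0,0,0,0,0],[0,0,0,0,0,0],[0,0,0,0,0,0],[0,0,0,0,0,0],[0,0,0,0,0,0],[0,0,0,0,0,0]], "fingers": 1, "grip_force": 40}}

```text
t: 15.3
position: [0.5852, -0.0928, 0.0414]
tool_rot: [-0.408, 3.113, -0.001]
contact_force: [-0.7, -1.8, 7.2]
gripper_width: 0.155
finger_force: 40.3
```

Gripped at 13 mm. I'll relax the z load slightly and slide, fast over the empty part and slow near the mould.

Request:
{"op": "play_rows", "data": {"series": [[0,0.2,-0.1,0,0,0],[0,0.6,-0.1,0,0,0],[0,0.8,0,0,0,0],[0,0.8,0,0,0,0],[0,0.8,0,0,0,0],[0,0.8,0,0,0,0],[0,0.5,0,0,0,0],[0,0.2,0,0,0,0]]}}

```text
t: 16.1
position: [0.5727, -0.0459, 0.0415]
tool_rot: [-0.41, 3.114, 0.001]
contact_force: [5.5, 0.1, -16.7]
gripper_width: 0.16
finger_force: 40.6
```

Request:
{"op": "play_rows", "data": {"series": [[0,0.2,0,0,0,0],[0,0.2,0,0,0,0],[0,0.2,0,0,0,0],[0,0.2,0,0,0,0],[0,0.2,0,0,0,0],[0,0.2,0,0,0,0],[0,0.2,0,0,0,0],[0,0.2,0,0,0,0]]}}

```text
t: 16.9
position: [0.5688, -0.0314, 0.0415]
tool_rot: [-0.409, 3.114, 0.001]
contact_force: [6.3, -1.2, -16.7]
gripper_width: 0.158
finger_force: 40.6
```

```bash
cat > st.py <<'E'
from plant import env
from h import *
c=np.array([.5723,-.0489]);a=.2608;y=np.array([-np.sin(a),np.cos(a)]);x=np.array([np.cos(a),np.sin(a)])
s=env.state();d=s["position"][:2]-c;f=s["contact_force"]
print("clamp x,y",(d@x).round(4),(d@y).round(4),"travel",(d@y+.061).round(4),"z",s["position"][2].round(4),"Fx,Fy,Fz",(f[:2]@x).round(1),(f[:2]@y).round(1),f[2].round(1),"w",s["gripper_width"],"t",s["t"])
E
python3 st.py
```

```text
clamp x,y 0.0011 0.0178 travel 0.0788 z 0.0415 Fx,Fy,Fz 5.8 -2.8 -16.7 w 0.15824112780783625 t 16.9
```

The z load is now pulling the jaw up by 17 N, so I'll relax z and the side load while continuing.

Request:
{"op": "play_rows", "data": {"series": [[-0.02,0.2,0.06,0,0,0],[-0.02,0.2,0.06,0,0,0],[0,0.3,0,0,0,0],[0,0.3,0,0,0,0],[0,0.3,0,0,0,0],[0,0.3,0,0,0,0],[0,0.3,0,0,0,0],[0,0.2,0,0,0,0]]}}

```text
t: 17.7
position: [0.5633, -0.0108, 0.0414]
tool_rot: [-0.409, 3.114, -0.0]
contact_force: [2.4, -2.5, 0.5]
gripper_width: 0.161
finger_force: 43.1
```

```bash
python3 st.py
```

```text
clamp x,y 0.0011 0.0391 travel 0.1001 z 0.0414 Fx,Fy,Fz 1.7 -3.0 0.5 w 0.1611920402659228 t 17.7
```

Request:
{"op": "play_rows", "data": {"series": [[0,0.3,0,0,0,0],[0,0.3,0,0,0,0],[0,0.3,0,0,0,0],[0,0.3,0,0,0,0],[0,0.3,0,0,0,0],[0,0.3,0,0,0,0],[0,0.3,0,0,0,0],[0,0.2,0,0,0,0]]}}

```text
t: 18.5
position: [0.5573, 0.0115, 0.0414]
tool_rot: [-0.409, 3.114, 0.0]
contact_force: [2.7, -2.7, 4.7]
gripper_width: 0.158
finger_force: 43.8
```

```bash
python3 st.py
```

```text
clamp x,y 0.0011 0.0622 travel 0.1232 z 0.0414 Fx,Fy,Fz 1.9 -3.3 4.7 w 0.15798156864558952 t 18.5
```

Request:
{"op": "play_rows", "data": {"series": [[0,0.2,0,0,0,0],[0,0.2,0,0,0,0],[0,0.1,0,0,0,0],[0,0,0,0,0,0]]}}

```text
t: 18.9
position: [0.5561, 0.0164, 0.0414]
tool_rot: [-0.41, 3.114, 0.0]
contact_force: [2.1, -2.0, 6.1]
gripper_width: 0.153
finger_force: 43.8
```

```bash
python3 st.py
```

```text
clamp x,y 0.0011 0.0673 travel 0.1283 z 0.0414 Fx,Fy,Fz 1.5 -2.5 6.1 w 0.15320902039838316 t 18.9
```

Request:
{"op": "play_rows", "data": {"series": [[0,0.1,-0.04,0,0,0],[0,0.1,0,0,0,0],[0,0.1,0,0,0,0],[0,0.1,0,0,0,0],[0,0,0,0,0,0]]}}

```text
t: 19.4
position: [0.5552, 0.0194, 0.0414]
tool_rot: [-0.408, 3.115, -0.001]
contact_force: [4.9, -4.4, 0.4]
gripper_width: 0.155
finger_force: 43.0
```

```bash
python3 st.py
```

```text
clamp x,y 0.0011 0.0704 travel 0.1314 z 0.0414 Fx,Fy,Fz 3.6 -5.5 0.4 w 0.155025141831753 t 19.4
```

Request:
{"op": "play_rows", "data": {"series": [[0,0.1,0,0,0,0],[0,0.1,0,0,0,0],[0,0.1,0,0,0,0],[0,0.1,0,0,0,0],[0,0,0,0,0,0]]}}

```text
t: 19.9
position: [0.5544, 0.0224, 0.0414]
tool_rot: [-0.407, 3.115, -0.002]
contact_force: [5.6, -6.0, -0.7]
gripper_width: 0.156
finger_force: 42.9
```

```bash
python3 st.py
```

```text
clamp x,y 0.0011 0.0735 travel 0.1345 z 0.0414 Fx,Fy,Fz 3.9 -7.2 -0.7 w 0.15614763387506522 t 19.9
```

Request:
{"op": "play_rows", "data": {"series": [[0,0.1,0,0,0,0],[0,0.1,0,0,0,0],[0,0.1,0,0,0,0],[0,0.1,0,0,0,0],[0,0,0,0,0,0]]}}

```text
t: 20.4
position: [0.5536, 0.0255, 0.0414]
tool_rot: [-0.406, 3.115, -0.003]
contact_force: [7.7, -9.5, -0.9]
gripper_width: 0.157
finger_force: 42.9
```

```bash
python3 st.py;python3 st.py
python3 - <<'E'
from plant import env
from h import *
s=env.capture("scene")[:,:,::-1];t=env.capture("top")[:,:,::-1];cv2.imwrite("pics/scene12.png",s);cv2.imwrite("pics/top12.png",t)
for n,i in(("s",s),("t",t)):
    h=cv2.cvtColor(i,cv2.COLOR_BGR2HSV);g=(h[...,0]>45)&(h[...,0]<85)&(h[...,1]>90)&(h[...,2]>60)
    r=((h[...,0]<8)|(h[...,0]>172))&(h[...,1]>110)&(h[...,2]>60)
    w=slice(140,250),slice(230,350)
    print(n,"green",(np.argwhere(g[w])+[140,230])[:,::-1].tolist()[:40],"red",(np.argwhere(r[w])+[140,230])[:,::-1].tolist()[:20])
E
python3 st.py
```

```text
clamp x,y 0.0011 0.0767 travel 0.1377 z 0.0414 Fx,Fy,Fz 5.0 -11.2 -0.9 w 0.15679874668857371 t 20.4
clamp x,y 0.0011 0.0767 travel 0.1377 z 0.0414 Fx,Fy,Fz 5.0 -11.2 -0.9 w 0.15679874668857371 t 20.4
s green [[276, 215], [276, 216]] red []
t green [] red []
clamp x,y 0.0011 0.0767 travel 0.1377 z 0.0414 Fx,Fy,Fz 3.4 -11.1 -0.8 w 0.15307449444966384 t 20.5
```

Run:
```python
from h import *
s=cv2.imread("pics/scene12.png");t=cv2.imread("pics/top12.png")
a=cv2.resize(s[175:240,240:305],(520,520),interpolation=cv2.INTER_CUBIC);b=cv2.resize(t[150:220,235:270],(260,520),interpolation=cv2.INTER_CUBIC)
cv2.imwrite("pics/f.png",np.hstack([a,b]))
```

```text
(no output)
```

View pics/f.png

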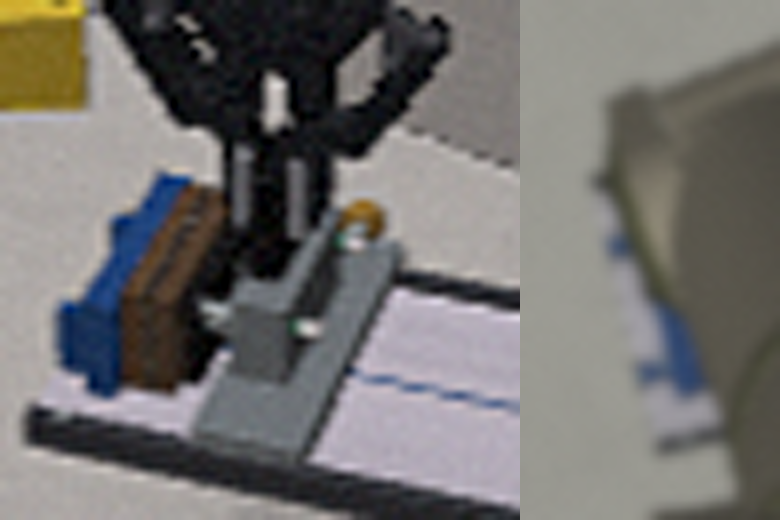

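The picture shows the mould upright and flush on the blue fence, with pins out at (305,328) and (352,238): white ends, green rings beside the block, no red. I'll check that it holds steady, then hand in.

Request:
{"op": "play_rows", "data": {"series": [[0,0,0,0,0,0],[0,0,0,0,0,0],[0,0,0,0,0,0],[0,0,0,0,0,0],[0,0,0,0,0,0],[0,0,0,0,0,0]]}}

```text
t: 21.1
position: [0.5536, 0.0255, 0.0414]
tool_rot: [-0.406, 3.115, -0.003]
contact_force: [6.0, -9.9, -1.8]
gripper_width: 0.16
finger_force: 42.9
```

```bash
python3 st.py; python3 -c "
from plant import env
print(env.hand_in())"
```

```text
clamp x,y 0.0011 0.0767 travel 0.1377 z 0.0414 Fx,Fy,Fz 3.3 -11.1 -1.8 w 0.15960586366795673 t 21.1
the job is handed in; nothing more can be done
None
```

The job is handed in at 21 s: the mould stands upright and flush against the fence, and the arm is still holding the jaw pressed at about 10 N (11.1 N measured, less about 1.5 N of jaw friction), with green showing and no red.

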